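# Fold down a run of timer tabs

### The arm

A 6-joint arm with a two-finger parallel gripper is mounted at the origin on the work surface. World frame = base frame: x ahead of the robot, y to its left, z up, the work surface at z = 0. Lengths are in m, angles in rad, forces in N, time in s.
With the tool pointing down it reaches from about 0.25 to 0.775 m from the base axis. Payload 4 kg.
Tool frame: the origin (TCP) lies on the centre line of the jaws, within the pads' length; the fingertips stand 17 mm ahead of it and the grasp point (between the pads) lies 2 mm behind it; z points along the fingers, y is the line along which they close (so a half turn about z gives the same grasp; the last joint's range is limited). The gripper opens to 94 mm and grips with 3 to 60 N. Pads are 16 mm wide; open, the fingers measure 119 mm over their backs; the gripper's body (75 mm by 177 mm) begins 78 mm behind the grasp point.
Start: joints at [1.079, 0.087, 1.371, -0, 1.684, -0.103], TCP at [0.209, 0.509, 0.223] pointing down, gripper open.
Joint ranges: [-3.1, 3.1], [-0.76, 2.03], [0.27, 2.55], [-1.08, 4.22], [0.17, 2.65], [-2.57, 2.57]. Speed limits (rad/s): [2.79, 2.79, 3.14, 3.14, 3.14, 3.14].

### API

Orientations are given as [roll, pitch, yaw] about the fixed x, y, z axes, in that order (R = Rz(yaw) Ry(pitch) Rx(roll)).
In Python, from bench import robot gives the robot as it stands.
- The arm moves only by the tool servo_tool, never from a script. Its argument "plan" is a list of rows, each a list of 7 numbers: the shift along the tool's x, y, z normalised to -1 to 1, where 1 is 0.1 m, then the turn, a rotation vector about the tool's x, y, z normalised to -1 to 1, where 1 is pi/2 rad, then the finger opening in mm, from 0 to 94. In form: [[x, y, z, ax, ay, az, gripper], ...]. A call has 1 to 12 rows; each row is the pose to reach, as a shift and turn from the pose commanded when the call began, along the tool's axes at that moment; what a row does not reach only later rows make up. A row lasts 1/12 s, in which the tool goes at most 41.7 mm and 7.16 degrees, less where a joint would pass 70% of its speed; a pose out of reach is approached as far as the arm can. A call with a number of a shift or a turn outside -1 to 1 is refused whole. A call with a gripper value outside its range is refused whole. The fingers move at their own pace and stop on an object; the grip force is fixed at half the most. Time passes only in rows, so rows that repeat a pose let the fingers close. It gives the time, the measured TCP pose, the force, the opening and the grip force at its end, in the units of the state.
- robot.get_obs(): the state, without advancing time (a new reading comes with each control period).
- robot.snapshot(name): name is "side" or "top" or "wrist"; returns the picture (420x560x3 uint8, red, green, blue); there is no depth.
- robot.camera_params(name): a dict with "camera_matrix" (3x3 intrinsics, pixels), "rvec" (rotation vector, rad) and "tvec" (3), from world to camera coordinates, as OpenCV has them; the wrist camera has in their place "tool_from_camera" (4x4, takes a point from camera to tool coordinates, whose origin is the TCP and whose axes are the flange's). Camera axes: x right, y down, z forward; pixel columns grow to the right and rows downward; lengths in m; the calibration is good to about 2 mm. A picture is of the moment at which its call begins: read the wrist's pose just before it. camera_params takes no time and is no camera call.
- robot.close_job(): hands the job in; it is judged then, once.
Trained networks look in the newest picture that a camera, given by its name, has taken for a name from the list of things; names that differ only in an ending like _2 or _b are one class to them, and where a whole thing is asked for, a point or a joint stands for the part that bears it (a point fixed in the world has none). Each returns a list of dicts, best first, with "conf" (0 to 1); they miss things now and then, are a little off and sometimes report something else, mostly with a low value. They report only what shows in the picture. A call takes as long as a camera call.
- robot.find_in(thing, camera): "extent" ([centre column, centre row, width, height] in pixels, round what is visible of it).
The state is a dict: "time": time; "joint_positions": joint angles; "qvel": joint speeds; "joint_torque": joint torques, N m; "tool_pos": TCP position; "ee_rot": TCP orientation; "wrist_force": force on the tool from outside, world axes, zero at the start; "wrist_torque": the same for the moment, N m; "width": finger opening in m; "finger_force": force on a finger pad.
Only numpy, scipy, OpenCV 4.12 (cv2) and the standard library are available. Lean on these libraries where they do the work, as an engineer would, in place of code of your own. Each camera call takes 0.05 s, during which the arm holds its last target. There are 200 camera calls.

### The job

Clear the long heating period on the bench programme timer: run a fingertip lightly clockwise (seen from above) round its dial along the long row of six standing tabs, from the first to the last, so that each one in turn folds down. Leave the separate short row of three tabs standing, do not shift or lift the timer or press hard on it, and do not disturb the bottle, beaker and marker beside it.

Things in the scene. Friction and masses are not known exactly. Their poses are not given: they have to be found in the camera images.
- timer: Bench programme timer standing loose: pale square case 220 x 220 mm on rubber feet, 1.5 to 2.4 kg. On top a white dial disc, 206 mm across, its face 62 mm above the bench. Nine black tabs stand on the face on a circle of radius 85 mm about the dial's centre. Origin: centre of the underside; z up. Angles below: about the dial's centre, anticlockwise seen from above, from the case's x axis.
- dial (a point): Centre of the dial, on its face (62 mm above the bench), under a fixed grey knob (30 mm thick, 24 mm tall, on a flange 60 mm across). Nothing but the nine tabs stands on the 85 mm circle.
- tab1_foot (a point): On the dial face under the hinge of the first tab of the long row, at 108 degrees; the others follow clockwise every 18 degrees (27 mm). Each tab is a plate 20 mm tall, 12 mm wide (along the radius), 4 mm thick, hinged at its foot, 2.5 mm above the face, about a radial line. The circle is empty for 150 degrees anticlockwise of this tab.
- tab6_foot (a point): On the dial face under the hinge of the last tab of the long row, at 18 degrees. All tabs fold only clockwise round the dial, never the other way; about 1 N at the top folds one and it stays where it is left. Folded right down, its highest part is 5 mm above the face. A fingertip passing 6 to 12 mm above the face folds it far enough.
- keep1_foot (a point): On the dial face under the hinge of the nearest tab of the short row, at -36 degrees: 54 degrees (80 mm) clockwise of the last tab of the long row. The other two are at -54 and -72 degrees.
- bottle: Small white bottle, 54 mm across, 105 mm tall, near the timer; origin at the centre of its underside. Bystander.
- beaker: Steel beaker, 60 mm across, 80 mm tall, near the timer; origin at the centre of its underside. Bystander.
- marker: Marker pen lying on the bench, 130 mm long, 18 mm thick, along its x axis; origin under its middle. Bystander.
- tab1 (a joint): Fold angle of the first tab of the long row (rad): 0 upright, 1.55 folded down clockwise. Starts between 0 and 0.15.
- tab2 (a joint): Fold angle of the second tab of the long row (rad): 0 upright, 1.55 folded down clockwise. Starts between 0 and 0.15.
- tab3 (a joint): Fold angle of the third tab of the long row (rad): 0 upright, 1.55 folded down clockwise. Starts between 0 and 0.15.
- tab4 (a joint): Fold angle of the fourth tab of the long row (rad): 0 upright, 1.55 folded down clockwise. Starts between 0 and 0.15.
- tab5 (a joint): Fold angle of the fifth tab of the long row (rad): 0 upright, 1.55 folded down clockwise. Starts between 0 and 0.15.
- tab6 (a joint): Fold angle of the last tab of the long row (rad): 0 upright, 1.55 folded down clockwise. Starts between 0 and 0.15.
- keep1 (a joint): Fold angle of tab 1 of the short row (rad): 0 upright, 1.55 folded down. Starts between 0 and 0.15.
- keep2 (a joint): Fold angle of tab 2 of the short row (rad): 0 upright, 1.55 folded down. Starts between 0 and 0.15.
- keep3 (a joint): Fold angle of tab 3 of the short row (rad): 0 upright, 1.55 folded down. Starts between 0 and 0.15.

How it is judged:
By the outcome, as a careful person would: the job done as asked, in the order asked, and still so for the second after the job is handed in, with the robot touching nothing.
It also fails if it takes over 40 s, if anything falls off the work surface, if the arm or the gripper's body presses on something with over 40 N, if the wrist force passes 120 N, or if a joint passes its speed limit or range.

## Working session

There is one attempt and no reset: what is moved stays moved. The work goes in short steps, Python scripts to look and compute and a tool call to move; the robot and the scene stay as the last step left them, time stands still between calls to the robot, and variables do not carry over. Pictures are saved under pics/ and viewed, at most 10 in all, crops included, and the job is handed in when it is done.

Besides the shell and the picture viewer there is one more tool, called after "Request:" as name(argument=value, ...) on one line, values as JSON. servo_tool: Moves the arm, as the interface text tells. Scaled input: -1 to 1 covers 0.1 m each way for a shift and pi/2 rad each way for a turn. Its arguments: {"type":"object","properties":{"plan":{"type":"array","items":{"type":"array","items":{"type":"number"}}}},"required":["plan"]}

```bash
mkdir -p pics; cat > h.py <<'E'
import numpy as np, cv2
from bench import robot
from scipy.spatial.transform import Rotation as R
def ray(cam,uv,z):
    p=robot.camera_params(cam); K=np.array(p["camera_matrix"]); Rm=cv2.Rodrigues(np.array(p["rvec"],float))[0]; t=np.array(p["tvec"],float).ravel()
    d=Rm.T@np.linalg.inv(K)@np.array([uv[0],uv[1],1.]); c=-Rm.T@t
    return c+d*(z-c[2])/d[2]
def proj(cam,P):
    p=robot.camera_params(cam)
    return cv2.projectPoints(np.array(P,float).reshape(-1,3),np.array(p["rvec"],float),np.array(p["tvec"],float),np.array(p["camera_matrix"]),None)[0].reshape(-1,2)
def save(cam,n):
    im=robot.snapshot(cam); cv2.imwrite(f"pics/{n}.png",im[:,:,::-1]); return im
E
python3 - <<'E'
from h import *
o=robot.get_obs(); print(o["tool_pos"],o["ee_rot"],o["time"])
save("top","top0"); 
for n in ["timer","dial","tab1_foot","tab6_foot","keep1_foot","bottle","beaker","marker"]:
    for d in robot.find_in(n,"top")[:3]: print(n,np.round(d["extent"],1),round(d["conf"],2),ray("top",d["extent"][:2],0.062).round(3))
E
```

```text
[0.20825974 0.50848946 0.22133578] [-3.13942643e+00 -2.31389461e-04  2.75276360e+00] 0.0
timer [318.4 240.9 172.5 173.5] 0.95 [ 0.524 -0.017  0.062]
timer [384.4 325.2  45.9  41.3] 0.24 [ 0.386 -0.127  0.062]
dial [319.3 237.8 171.6 166.7] 0.84 [ 0.529 -0.019  0.062]
tab1_foot [321.4 239.5 175.4 173.3] 0.56 [ 0.526 -0.022  0.062]
keep1_foot [319.3 237.9 170.4 173.7] 0.78 [ 0.529 -0.019  0.062]
bottle [255.  156.1  26.4  35.1] 0.89 [0.674 0.098 0.062]
beaker [384.9 324.8  45.4  41.5] 0.8 [ 0.387 -0.128  0.062]
beaker [318.8 239.7 167.  169.8] 0.42 [ 0.526 -0.018  0.062]
marker [392.1 199.9  41.3  63.5] 0.96 [ 0.599 -0.147  0.062]
```

View pics/top0.png

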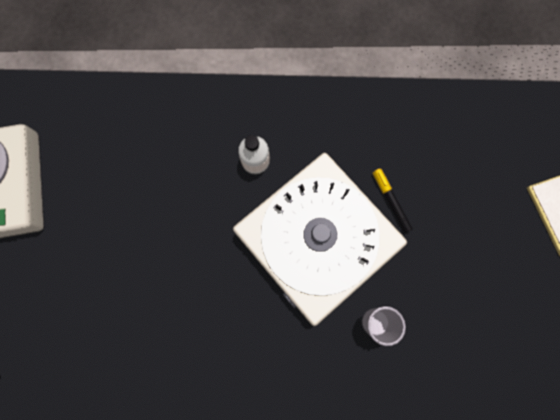

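```bash
cat > rect.py <<'E'
from h import *
def rectify(im,c,z=0.062,s=0.0005,n=560,cam="top"):
    h=n*s/2
    W=np.array([[c[0]+h,c[1]+h,z],[c[0]+h,c[1]-h,z],[c[0]-h,c[1]-h,z],[c[0]-h,c[1]+h,z]])
    H=cv2.getPerspectiveTransform(proj(cam,W).astype(np.float32),np.float32([[0,0],[n,0],[n,n],[0,n]]))
    return cv2.warpPerspective(im,H,(n,n),flags=cv2.INTER_CUBIC)
E
python3 - <<'E'
from rect import *
im=cv2.imread("pics/top0.png"); c=(0.529,-0.019)
r=rectify(im,c); cv2.imwrite("pics/rect0.png",r)
p=robot.camera_params("top"); Rm=cv2.Rodrigues(np.array(p["rvec"],float))[0]; print("cam",-Rm.T@np.array(p["tvec"]).ravel(), p["camera_matrix"])
E
```

```text
cam [0.43908695 0.04246106 0.74941908] [[400.17257228   0.         283.51928932]
 [  0.         400.17257228 205.68801703]
 [  0.           0.           1.        ]]
```

View pics/rect0.png

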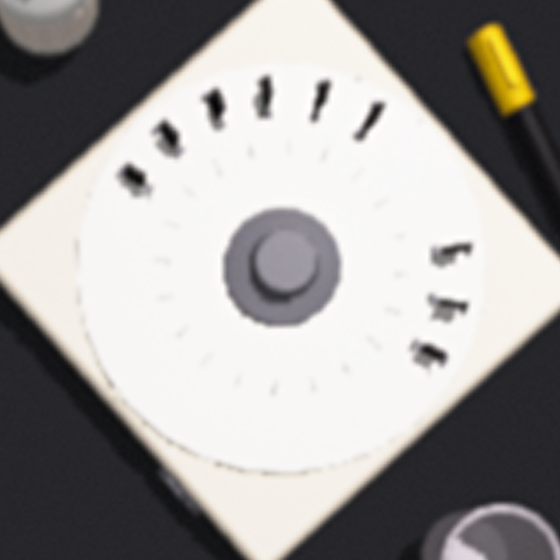

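Request:
servo_tool(plan=[[-1,-0.6,0,0,0,-0.248,0],[-1,-0.6,0,0,0,-0.248,0],[-1,-0.6,0,0,0,-0.248,0],[-1,-0.6,0,0,0,-0.248,0],[-1,-0.6,0,0,0,-0.248,0]])

```text
time: 0.87
tool_pos: [0.2795, 0.4141, 0.2228]
ee_rot: [3.141, 0.001, 3.139]
wrist_force: [-1.0, 0.3, 0.6]
width: 0.0642
finger_force: 0.0
```

Request:
servo_tool(plan=[[-0.65,-0.9,0,0,0,0,0],[-0.65,-0.9,0,0,0,0,0],[-0.65,-0.9,0,0,0,0,0]])

```text
time: 1.12
tool_pos: [0.344, 0.3245, 0.2226]
ee_rot: [-3.141, 0.001, -3.141]
wrist_force: [0.3, 1.0, 0.0]
width: 0.044
finger_force: 0.0
```

Request:
servo_tool(plan=[[-0.65,-0.9,0,0,0,0,0],[-0.65,-0.9,0,0,0,0,0],[-0.65,-0.9,0,0,0,0,0]])

```text
time: 1.37
tool_pos: [0.4097, 0.234, 0.2226]
ee_rot: [-3.141, 0.001, 3.141]
wrist_force: [0.8, 1.1, -0.7]
width: 0.0243
finger_force: 0.0
```

Request:
servo_tool(plan=[[-0.65,-0.9,0,0,0,0,0],[-0.65,-0.9,0,0,0,0,0],[-0.65,-0.9,0,0,0,0,0]])

```text
time: 1.62
tool_pos: [0.475, 0.1439, 0.2225]
ee_rot: [-3.141, 0.001, 3.14]
wrist_force: [-0.4, 0.7, 1.0]
width: 0.004
finger_force: 0.0
```

Request:
servo_tool(plan=[[-0.65,-0.8,0,0,0,0,0],[-0.65,-0.8,0,0,0,0,0],[-0.65,-0.8,0,0,0,0,0],[-0.65,-0.8,0,0,0,0,0],[-0.65,-0.8,0,0,0,0,0]])

```text
time: 2.03
tool_pos: [0.5389, 0.066, 0.2219]
ee_rot: [3.141, -0.001, 3.14]
wrist_force: [-0.5, 0.2, -0.2]
width: 0.0005
finger_force: 0.0
```

```bash
python3 - <<'E'
from rect import *
o=robot.get_obs(); print(o["time"],o["tool_pos"],o["ee_rot"],o["wrist_force"],o["width"],o["joint_positions"])
im=save("wrist","w0")[:,:,::-1]
p=robot.camera_params("wrist"); T=np.eye(4); T[:3,:3]=R.from_euler("xyz",o["ee_rot"]).as_matrix(); T[:3,3]=o["tool_pos"]
C=np.linalg.inv(T@np.array(p["tool_from_camera"])); K=np.array(p["camera_matrix"]); print(np.linalg.inv(C)[:3,3])
im=np.ascontiguousarray(im); c=np.array([0.535,-0.0205])
def pr(P): return cv2.projectPoints(np.array(P,float).reshape(-1,3),cv2.Rodrigues(C[:3,:3])[0],C[:3,3],K,None)[0].reshape(-1,2)
for a in [108,90,72,54,36,18,-36,-54,-72]:
    t=np.radians(a-48); 
    for z,col in((.0645,(0,0,255)),(.082,(0,255,0))):
        q=pr([c[0]+.085*np.cos(t),c[1]+.085*np.sin(t),z])[0]; cv2.circle(im,tuple(map(int,q.round())),2,col,-1)
cir=pr([[c[0]+.103*np.cos(t),c[1]+.103*np.sin(t),.062] for t in np.linspace(0,6.28,90)])
cv2.polylines(im,[cir.astype(int)],True,(255,0,0),1); cv2.imwrite("pics/w0o.png",im)
E
```

```text
2.0333 [0.53888623 0.06597826 0.22191389] [ 3.14057629e+00 -1.30091782e-03  3.14048526e+00] [-0.48791605  0.20903301 -0.20157777] 0.0005099629281029001 [ 1.67431330e-02  7.23981246e-02  1.38771135e+00  1.04597281e-03
  1.68276569e+00 -1.55282894e+00]
[0.46045382 0.06573761 0.38535211]
```

View pics/w0o.png

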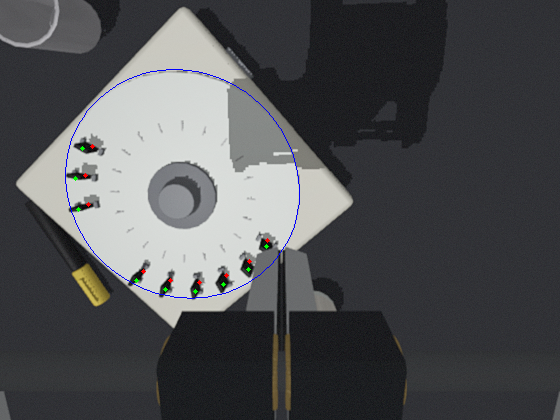

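Request:
servo_tool(plan=[[0,-0.015,0.4,0,0,0,0],[0,-0.015,0.8,0,0,0,0],[0,-0.015,1,0,0,0,0],[0,-0.015,1,0,0,0,0],[0,-0.015,1,0,0,0,0],[0,-0.015,1,0,0,0,0]])

```text
time: 2.58
tool_pos: [0.5394, 0.0654, 0.1248]
ee_rot: [3.141, 0.004, -3.139]
wrist_force: [0.1, -0.4, 0.0]
width: 0.0002
finger_force: 0.0
```

```bash
python3 - <<'E'
from h import *
o=robot.get_obs(); p=np.array(o["tool_pos"]); print(p,o["ee_rot"],o["wrist_force"])
c=np.array([0.535,-0.0205]); 
Rt=R.from_euler("xyz",o["ee_rot"]).as_matrix()
s=np.array([*(c+.085*np.array([np.cos(np.radians(87)),np.sin(np.radians(87))])),.087])
print("to start",(Rt.T@(s-p)/.1).round(3))
for k,a in enumerate(np.arange(87,-47.5,-4)):
    q=np.array([*(c+.085*np.array([np.cos(np.radians(a)),np.sin(np.radians(a))])),.087]); print(k+1,a,q.round(4),(-(q-s)[0]*10).round(3),((q-s)[1]*10).round(3))
E
```

```text
[0.53939132 0.06543437 0.12478863] [ 3.14116334  0.003589   -3.13934634] [ 0.13632832 -0.41650708  0.01030256]
to start [ 0.001 -0.011  0.378]
1 87.0 [0.5394 0.0644 0.087 ] -0.0 0.0
2 83.0 [0.5454 0.0639 0.087 ] -0.059 -0.005
3 79.0 [0.5512 0.0629 0.087 ] -0.118 -0.014
4 75.0 [0.557  0.0616 0.087 ] -0.176 -0.028
5 71.0 [0.5627 0.0599 0.087 ] -0.232 -0.045
6 67.0 [0.5682 0.0577 0.087 ] -0.288 -0.066
7 63.0 [0.5736 0.0552 0.087 ] -0.341 -0.091
8 59.0 [0.5788 0.0524 0.087 ] -0.393 -0.12
9 55.0 [0.5838 0.0491 0.087 ] -0.443 -0.153
10 51.0 [0.5885 0.0456 0.087 ] -0.49 -0.188
11 47.0 [0.593  0.0417 0.087 ] -0.535 -0.227
12 43.0 [0.5972 0.0375 0.087 ] -0.577 -0.269
13 39.0 [0.6011 0.033  0.087 ] -0.616 -0.314
14 35.0 [0.6046 0.0283 0.087 ] -0.652 -0.361
15 31.0 [0.6079 0.0233 0.087 ] -0.684 -0.411
16 27.0 [0.6107 0.0181 0.087 ] -0.713 -0.463
17 23.0 [0.6132 0.0127 0.087 ] -0.738 -0.517
18 19.0 [0.6154 0.0072 0.087 ] -0.759 -0.572
19 15.0 [0.6171 0.0015 0.087 ] -0.777 -0.629
20 11.0 [ 0.6184 -0.0043  0.087 ] -0.79 -0.687
21 7.0 [ 0.6194 -0.0101  0.087 ] -0.799 -0.745
22 3.0 [ 0.6199 -0.0161  0.087 ] -0.804 -0.804
23 -1.0 [ 0.62  -0.022  0.087] -0.805 -0.864
24 -5.0 [ 0.6197 -0.0279  0.087 ] -0.802 -0.923
25 -9.0 [ 0.619  -0.0338  0.087 ] -0.795 -0.982
26 -13.0 [ 0.6178 -0.0396  0.087 ] -0.784 -1.04
27 -17.0 [ 0.6163 -0.0454  0.087 ] -0.768 -1.097
28 -21.0 [ 0.6144 -0.051   0.087 ] -0.749 -1.153
29 -25.0 [ 0.612  -0.0564  0.087 ] -0.726 -1.208
30 -29.0 [ 0.6093 -0.0617  0.087 ] -0.699 -1.261
31 -33.0 [ 0.6063 -0.0668  0.087 ] -0.668 -1.312
32 -37.0 [ 0.6029 -0.0717  0.087 ] -0.634 -1.36
33 -41.0 [ 0.5992 -0.0763  0.087 ] -0.597 -1.406
34 -45.0 [ 0.5951 -0.0806  0.087 ] -0.557 -1.45
```

Request:
servo_tool(plan=[[0,-0.01,0.15,0,0,0,0],[0,-0.01,0.3,0,0,0,0],[0,-0.01,0.355,0,0,0,0],[0,-0.01,0.355,0,0,0,0],[0,-0.01,0.355,0,0,0,0],[0,-0.01,0.355,0,0,0,0]])

```text
time: 3.08
tool_pos: [0.5397, 0.0634, 0.0889]
ee_rot: [3.141, 0.003, -3.141]
wrist_force: [-0.3, 0.6, 1.3]
width: 0.0007
finger_force: 0.0
```

```bash
python3 - <<'E'
from h import *
for i in range(5):
    o=robot.get_obs(); print(np.round(o["tool_pos"],4),np.round(o["ee_rot"],4),o["wrist_force"].round(1) if hasattr(o["wrist_force"],"round") else o["wrist_force"])
    im=save("side",f"s{i}") if i else save("side","s0")
q=proj("side",[[.539,.0645,.071],[.539,.0645,.062]]); print(q)
u,v=map(int,q[0]); cr=im[max(v-75,0):v+75,max(u-100,0):u+100,::-1]; cv2.imwrite("pics/scrop.png",cv2.resize(cr,None,fx=4,fy=4,interpolation=cv2.INTER_CUBIC))
E
```

```text
[0.5397 0.0634 0.0889] [ 3.1414  0.0032 -3.1407] [-0.3  0.6  1.3]
[0.5396 0.0633 0.0887] [ 3.1415e+00  3.1000e-03 -3.1407e+00] [-0.6  0.7  0.5]
[0.5395 0.0633 0.0885] [ 3.1415e+00  2.7000e-03 -3.1409e+00] [0.4 0.2 0.1]
[0.5393 0.0633 0.0882] [ 3.1415e+00  2.1000e-03 -3.1409e+00] [-0.1 -1.   0.7]
[0.5391 0.0633 0.0879] [ 3.1415e+00  1.6000e-03 -3.1409e+00] [-0.   0.6 -0.3]
[[264.62508346 216.91996552]
 [264.82010323 220.39483704]]
```

View pics/scrop.png

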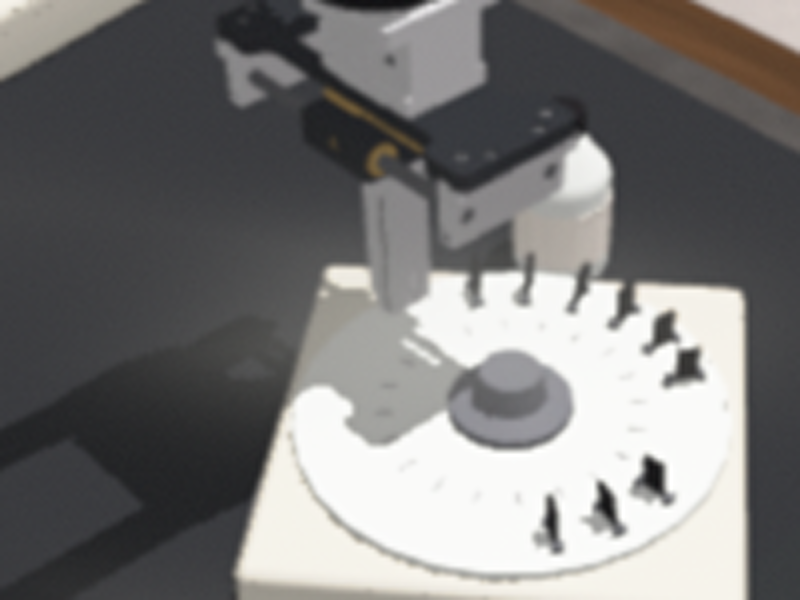

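Request:
servo_tool(plan=[[-0.06,0.005,0.005,0,0,0,0],[-0.118,-0.004,0.005,0,0,0,0],[-0.176,-0.018,0.005,0,0,0,0],[-0.232,-0.035,0.005,0,0,0,0],[-0.288,-0.056,0.005,0,0,0,0],[-0.341,-0.081,0.005,0,0,0,0],[-0.393,-0.11,0.005,0,0,0,0],[-0.443,-0.143,0.005,0,0,0,0],[-0.49,-0.178,0.005,0,0,0,0],[-0.535,-0.217,0.005,0,0,0,0],[-0.577,-0.259,0.005,0,0,0,0],[-0.616,-0.304,0.005,0,0,0,0]])

```text
time: 4.33
tool_pos: [0.6007, 0.0327, 0.0866]
ee_rot: [3.141, 0.0, -3.141]
wrist_force: [-0.8, 1.1, -0.0]
width: 0.0004
finger_force: 0.6
```

```bash
python3 - <<'E'
from h import *
im=save("side","m1"); o=robot.get_obs(); print(o["tool_pos"],o["wrist_force"])
q=proj("side",[.6,.033,.071]); u,v=map(int,q[0]); cr=im[max(v-65,0):v+85,max(u-100,0):u+100,::-1]; cv2.imwrite("pics/mcrop.png",cv2.resize(cr,None,fx=4,fy=4,interpolation=cv2.INTER_CUBIC))
E
```

```text
[0.60173662 0.03136794 0.08672326] [ 0.11009667 -0.85337487  1.02871888]
```

View pics/mcrop.png

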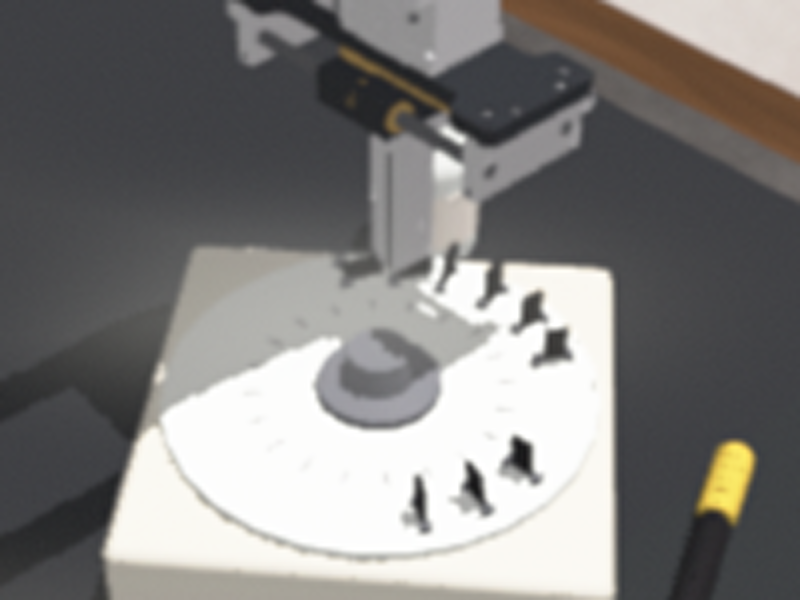

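Request:
servo_tool(plan=[[-0.036,-0.047,-0.003,0,0,0,0],[-0.068,-0.097,-0.003,0,0,0,0],[-0.097,-0.149,-0.003,0,0,0,0],[-0.122,-0.203,-0.003,0,0,0,0],[-0.143,-0.258,-0.003,0,0,0,0],[-0.161,-0.315,-0.003,0,0,0,0],[-0.174,-0.373,-0.003,0,0,0,0],[-0.183,-0.431,-0.003,0,0,0,0],[-0.188,-0.49,-0.003,0,0,0,0],[-0.189,-0.55,-0.003,0,0,0,0],[-0.186,-0.609,-0.003,0,0,0,0],[-0.179,-0.668,-0.003,0,0,0,0]])

```text
time: 5.38
tool_pos: [0.618, -0.0345, 0.0867]
ee_rot: [3.141, -0.0, -3.141]
wrist_force: [0.6, 1.4, 0.4]
width: 0.0003
finger_force: 0.7
```

Request:
servo_tool(plan=[[0.011,-0.058,0,0,0,0,0],[0.027,-0.115,0,0,0,0,0],[0.046,-0.171,0,0,0,0,0],[0.069,-0.226,0,0,0,0,0],[0.096,-0.279,0,0,0,0,0],[0.127,-0.33,0,0,0,0,0],[0.161,-0.378,0,0,0,0,0],[0.198,-0.424,0,0,0,0,0],[0.23,-0.46,0,0,0,0,0],[0.23,-0.46,0,0,0,0,0]])

```text
time: 6.22
tool_pos: [0.5943, -0.0812, 0.0867]
ee_rot: [-3.141, -0.001, 3.141]
wrist_force: [-0.4, 0.1, -0.0]
width: 0.0002
finger_force: 0.3
```

Request:
servo_tool(plan=[[0,0,-0.15,0,0,0,0],[0,0,-0.4,0,0,0,0],[0,0,-0.7,0,0,0,0],[0,0,-1,0,0,0,0],[0,0,-1,0,0,0,0]])

```text
time: 6.63
tool_pos: [0.5981, -0.0808, 0.1945]
ee_rot: [-3.138, 0.012, -3.141]
wrist_force: [1.3, -0.6, 1.3]
width: 0.0004
finger_force: 0.0
```

Request:
servo_tool(plan=[[1,0.9,-0.3,0,0,0,0],[1,0.9,-0.3,0,0,0,0],[1,0.9,-0.3,0,0,0,0],[1,0.9,-0.3,0,0,0,0]])

```text
time: 6.97
tool_pos: [0.4923, 0.0126, 0.2178]
ee_rot: [3.14, 0.0, -3.138]
wrist_force: [-0.2, 0.4, 1.2]
width: 0.0005
finger_force: 0.0
```

Request:
servo_tool(plan=[[0.8,1,0,0,0,0,0],[0.8,1,0,0,0,0,0],[0.8,1,0,0,0,0,0],[0.8,1,0,0,0,0,0],[0.8,1,0,0,0,0,0]])

```text
time: 7.38
tool_pos: [0.4141, 0.1111, 0.2166]
ee_rot: [-3.141, 0.001, -3.137]
wrist_force: [1.2, 0.3, -0.0]
width: 0.0005
finger_force: 0.0
```

```bash
python3 - <<'E'
from rect import *
im=save("side","e1"); t=save("top","etop"); o=robot.get_obs(); print(o["time"],o["tool_pos"])
q=proj("side",[.535,-.02,.06]); u,v=map(int,q[0]); cr=im[max(v-75,0):v+75,max(u-100,0):u+100,::-1]
a=cv2.resize(cr,None,fx=3,fy=3,interpolation=cv2.INTER_CUBIC); b=rectify(t[:,:,::-1].copy(),(.529,-.019))
b=cv2.resize(b,(a.shape[0],)*2); f=np.hstack([a,b]); cv2.imwrite("pics/end.png",cv2.resize(f,None,fx=800/f.shape[1],fy=800/f.shape[1]))
E
```

```text
7.4833 [0.41548805 0.10941797 0.21639097]
```

View pics/end.png

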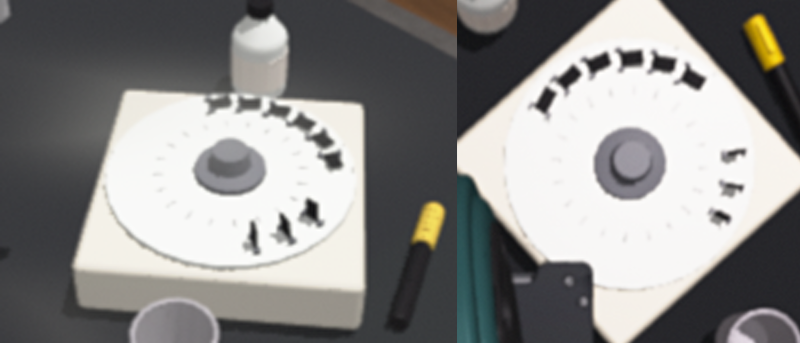

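The picture shows all six long-row tabs folded flat. The short row (right, around 730,155 to 720,215) still stands, and the timer and bystanders look unmoved.

```bash
python3 -c "
from bench import robot
print(robot.close_job())"
```

```text
the job is handed in; nothing more can be done
None
```

The job is handed in after about 7.5 s: in the last pictures all six long-row tabs are folded down, the three short-row tabs still stand, and the timer, bottle, beaker and marker look unmoved (no score was returned).

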